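# Find the drive wheel with the worn bearing and tag it

### The arm

A 6-joint arm with a two-finger parallel gripper is mounted at the origin on the work surface. World frame = base frame: x ahead of the robot, y to its left, z up, the work surface at z = 0. Lengths are in m, angles in degrees, forces in N, time in s.
With the tool pointing down it reaches from about 0.375 to 0.9 m from the base axis. Payload 3.1 kg.
Tool frame: the origin (TCP) lies on the centre line of the jaws, within the pads' length; the fingertips stand 25 mm ahead of it and the grasp point (between the pads) lies 6 mm ahead of it; y points along the fingers, x is the direction in which the jaws open and shut, and the axes are right-handed (so a half turn about y gives the same grasp; the last joint's range is limited). The gripper opens to 87 mm and grips with 3 to 60 N. Pads are 19 mm wide; open, the fingers measure 117 mm over their backs; the gripper's body (75 mm by 190 mm) begins 51 mm behind the grasp point.
Start: joints at [-73.31, 30.224, 82.088, -0, 67.689, -10.227], TCP at [0.283, -0.557, 0.248] pointing down, gripper open.
Joint ranges: [-176.69, 176.69], [-43.24, 126.21], [12.49, 139.97], [-82, 262], [0, 151.66], [-163.58, 163.58]. Speed limits (degrees/s): [159.86, 159.86, 180, 180, 180, 180].

### API

Orientations are given as a 3x3 rotation matrix whose columns are the frame's x, y, z axes.
In Python, from rig import * gives the robot as it stands.
- The arm moves only by the tool play_rows, never from a script. Its argument "commands" is a list of rows, each a list of 2 entries, a list of its own where there are three numbers: the shift along the world's x, y, z in m, then the turn, a rotation vector about the world's x, y, z in rad. A call has 1 to 10 rows; each row is the pose to reach, as a shift and turn from the pose commanded when the call began; what a row does not reach only later rows make up. A row lasts 1/8 s, in which the tool goes at most 62.5 mm and 10.7 degrees, less where a joint would pass 70% of its speed; a pose out of reach is approached as far as the arm can. A call with a gripper value outside its range is refused whole. "gripper" is the finger opening in m, from 0 to 0.087, set as the call begins (left out, the last holds). The fingers move at their own pace and stop on an object; the grip force is fixed at half the most. Time passes only in rows, so rows that repeat a pose let the fingers close. It gives the time, the measured TCP pose, the force and the opening at its end, in the units of the state.
- read_state(): the state, without advancing time (a new reading comes with each control period).
- capture(name): name is "side" or "top"; returns a dict with "frame" (480x640x3 uint8, red, green, blue), "depth" (480x640 float32, m along the optical axis (not along the pixel's ray), 0 where there is no reading), "mtx" (3x3 intrinsics, pixels), "cam_to_world" (4x4, takes a point from camera to world coordinates). Camera axes: x right, y down, z forward; pixel columns grow to the right and rows downward; lengths in m; the calibration is good to about 2 mm. A picture is of the moment at which its call begins.
- hand_in(): hands the job in, once; it reports no verdict.
The state is a dict: "time_s": time; "joint_positions": joint angles; "qvel": joint speeds; "tau": joint torques, N m; "position": TCP position; "tcp_rot": TCP orientation; "force": force on the tool from outside, world axes, zero at the start; "moment": the same for the moment, N m; "opening": opening from 0.0 (shut) to 1.0 (fully open).
Only numpy, scipy, OpenCV 4.12 (cv2) and the standard library are available. Lean on these libraries where they do the work, as an engineer would, in place of code of your own. Each camera call takes 0.05 s, during which the arm holds its last target. There are 200 camera calls.

### The job

One of the three drive wheels has a worn bearing. Find it by feel: rock the top of each wheel gently sideways, first towards its motor until it resists and then the other way until it resists (you may stop at the one with play), never loading a wheel with more than 20 N. Then put the black tag collar over the pin of the module whose wheel has the play, resting on its pillar, and let go; leave that wheel leaning away from its motor, as the second push left it, and do not disturb the apple, jar and screwdriver.

Things in the scene. Friction and masses are not known exactly. Their poses are not given: they have to be found in the camera images.
- module_a: One of three look-alike wheel modules fixed to the table. Origin: on the table top, straight below the wheel's centre; y along the wheel's axle, x in the wheel's plane, z up. Foot plate x -145 to +85 mm, y -60 to +40 mm, 12 mm thick. On its -y side an upright bracket (up to z 122 mm, 26 to 34 mm from the wheel's mid plane) carries a dark motor: 42 mm diameter, z 84 to 126 mm, out to y -70 mm.
- module_b: Second module, same shape and axes as module_a. Each module also has, at x = -115 mm, y = 0 (the robot's side), a round grey pillar, 30 mm diameter, flat top at z = 105 mm, with an upright steel pin on it, 10 mm diameter, 27 mm tall.
- module_c: Third module, same shape and axes as module_a. The modules stand in any order from left to right.
- hub_a: Wheel of module_a: tyre 140 mm diameter, 30 mm wide, flat sides, axle 105 mm and tyre top 175 mm above the table, nothing beside its upper part. Origin: wheel centre; y is the axle, x the axis on which it rocks sideways (it also turns stiffly on its axle). Over 20 N from the gripper (squeeze plus push) on any wheel harms its bearing.
- hub_b: Wheel of module_b, same shape and axes as hub_a. Just one of the three wheels is worn (not told which; at the start all stand straight): 1 to 2 N sideways at its tyre's top moves it freely some 5 mm to either side of centre, up to a hard stop, and it stays where it is left.
- hub_c: Wheel of module_c, same shape and axes as hub_a. A sound wheel has no free play: it pushes back at once like a stiff spring, about 8 to 16 N per mm when pushed in the top 15 mm of the tyre, more lower down, and springs back to centre.
- rim_a (a point): Topmost point of the tyre of module_a, midway across its width, 70 mm above the wheel's centre; moves sideways with rocking, not with turning.
- pin_a (a point): Centre of the flat pillar top of module_a, at the foot of the steel pin, where the underside centre of the seated tag collar belongs; the pin rises 27 mm above it. Axes as the module.
- rim_b (a point): Topmost point of the tyre of module_b, midway across its width, 70 mm above the wheel's centre; moves sideways with rocking, not with turning.
- pin_b (a point): Centre of the flat pillar top of module_b, at the foot of the steel pin, where the underside centre of the seated tag collar belongs; the pin rises 27 mm above it. Axes as the module.
- rim_c (a point): Topmost point of the tyre of module_c, midway across its width, 70 mm above the wheel's centre; moves sideways with rocking, not with turning.
- pin_c (a point): Centre of the flat pillar top of module_c, at the foot of the steel pin, where the underside centre of the seated tag collar belongs; the pin rises 27 mm above it. Axes as the module.
- tag: The tag collar: a loose black plastic ring standing on the table to the left of the modules, outer diameter 44 mm, bore 18 mm, 24 mm tall, about 60 g. Origin: centre of its underside, z along its bore.
- apple: A loose red apple, 76 mm wide, 66 mm tall, beyond the modules; bystander. Origin at the centre of its underside.
- jar: A loose grey grease jar, 56 mm wide, 70 mm tall, beyond the modules; bystander. Origin at the centre of its underside.
- screwdriver: A loose screwdriver lying on the table, far left; bystander. Its own x axis runs along the blade.
Things that resemble listed ones, but are neither listed nor needed, are in the scene too. Several things look just like the tag: the one meant starts farthest from the robot's base.

How it is judged:
By the outcome, as a careful person would: the job done as asked, in the order asked, and still so for the second after the job is handed in, with the robot touching nothing.
It also fails if it takes over 72 s, if anything falls off the work surface, if the arm or the gripper's body presses on something with over 40 N, if the wrist force passes 120 N, or if a joint passes its speed limit or range.

## Working session

There is one attempt and no reset: what is moved stays moved. The work goes in short steps, Python scripts to look and compute and a tool call to move; the robot and the scene stay as the last step left them, time stands still between calls to the robot, and variables do not carry over. Pictures are saved under pics/ and viewed, about 8 in all and at most 12, crops included, and the job is handed in when it is done.

Besides the shell and the picture viewer there is one more tool, called after "Emit:" by a JSON object that holds its "op" and its "data". play_rows: Moves the arm, as the interface text tells. Its arguments: {"type":"object","properties":{"commands":{"type":"array"},"gripper":{"type":"number"}},"required":["commands"]}

```bash
mkdir -p pics; ls; python3 - <<'E'
from rig import *
import cv2,numpy as np
s=read_state(); print({k:np.round(v,3).tolist() for k,v in s.items()})
for n in("top","side"):
    c=capture(n); np.savez(f"{n}0.npz",**c); cv2.imwrite(f"pics/{n}0.png",c["frame"][...,::-1]); print(n,c["mtx"].round(1).tolist(),c["cam_to_world"].round(3).tolist())
E
```

```text
pics
{'time_s': 0.0, 'joint_positions': [-73.31, 30.28, 82.158, -0.001, 67.688, -10.227], 'qvel': [0.025, -0.037, 0.106, -0.081, 0.078, -0.022], 'tau': [-0.0, -44.004, -17.66, 0.063, 0.058, -0.0], 'position': [0.283, -0.557, 0.247], 'tcp_rot': [[0.453, -0.001, 0.892], [-0.892, 0.002, 0.453], [-0.002, -1.0, 0.0]], 'force': [0.403, 0.039, -0.346], 'moment': [-0.017, 0.069, 0.022], 'opening': 1.001}
top [[538.6, 0.0, 316.2], [0.0, 538.6, 226.0], [0.0, 0.0, 1.0]] [[-0.022, -0.997, 0.072, 0.499], [-1.0, 0.023, 0.017, 0.014], [-0.018, -0.072, -0.997, 1.232], [0.0, 0.0, 0.0, 1.0]]
side [[550.7, 0.0, 323.8], [0.0, 550.7, 236.3], [0.0, 0.0, 1.0]] [[-0.82, -0.408, 0.402, 0.178], [-0.572, 0.557, -0.602, 0.626], [0.021, -0.723, -0.69, 0.822], [0.0, 0.0, 0.0, 1.0]]
```

View pics/top0.png

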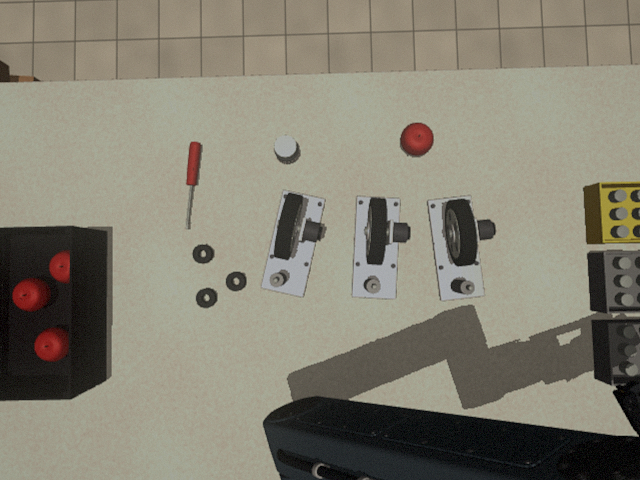

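View pics/side0.png

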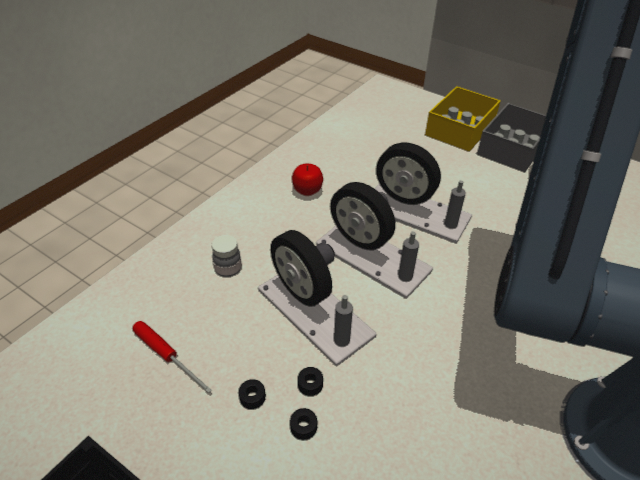

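```bash
cat > h.py <<'E'
import numpy as np,cv2
def cloud(c):
    K,T=c["mtx"],c["cam_to_world"];d=c["depth"]
    v,u=np.mgrid[:480,:640]
    p=np.stack([(u-K[0,2])/K[0,0]*d,(v-K[1,2])/K[1,1]*d,d],-1)
    w=p@T[:3,:3].T+T[:3,3]; w[d==0]=np.nan
    return w
def onplane(c,u,v,z):
    K,T=c["mtx"],c["cam_to_world"]
    r=T[:3,:3]@np.array([(u-K[0,2])/K[0,0],(v-K[1,2])/K[1,1],1]);o=T[:3,3]
    return o+r*(z-o[2])/r[2]
E
python3 - <<'E'
from h import *
np.set_printoptions(precision=4,suppress=True)
for n in("top","side"):
    c=dict(np.load(n+"0.npz"));w=cloud(c);f=c["frame"].astype(int)
    print(n)
    roi=(w[...,0]>.38)&(w[...,0]<.75)&(w[...,1]>-.40)&(w[...,1]<.16)
    t=w[(w[...,0]>.4)&(w[...,0]<.7)&(abs(w[...,1])<.35)&(w[...,2]<.01)]; print("table z",np.median(t[:,2]))
    for nm,lo,hi,mina in(("wheel",.145,.2,10),("pillar",.085,.145,5)):
        m=(roi&(w[...,2]>lo)&(w[...,2]<hi)).astype(np.uint8)
        k,l,st,ce=cv2.connectedComponentsWithStats(m)
        for i in range(1,k):
            if st[i,4]<mina: continue
            q=w[l==i]; r=cv2.minAreaRect(q[:,:2].astype(np.float32)*1000)
            print(nm,ce[i].round(1),st[i,4],"mean",q.mean(0),"zmax",np.percentile(q[:,2],[50,95,100]),"rect",np.round(r[0],1),np.round(r[1],1),round(r[2],1))
    # rings: dark blobs on the left
    m=((f.max(-1)<70)&(w[...,0]>.3)&(w[...,0]<.65)&(w[...,1]>.08)&(w[...,1]<.32)&(w[...,2]<.04)).astype(np.uint8)
    k,l,st,ce=cv2.connectedComponentsWithStats(m)
    for i in range(1,k):
        if st[i,4]<80: continue
        P=onplane(c,*ce[i],.024 if n=="top" else .018);q=w[l==i]
        print("ring",ce[i].round(1),st[i,4],P,np.hypot(P[0],P[1]),"z",np.percentile(q[:,2],[5,50,95]))
E
```

```text
top
table z 0.0003220222001572015
wheel [286.8 224. ] 901 mean [0.5817 0.0898 0.1653] zmax [0.168  0.1758 0.1805] rect [582.3  90. ] [ 31.5 118.4] 75.8
wheel [378.1 229.3] 910 mean [ 0.567  -0.0909  0.1657] zmax [0.1682 0.176  0.1786] rect [568.4 -91.3] [ 31.7 116. ] 85.3
wheel [466.  230.3] 1028 mean [ 0.561  -0.2641  0.1648] zmax [0.1672 0.1761 0.18  ] rect [ 561.9 -265.7] [118.6  31.7] 5.1
pillar [302.  229.6] 758 mean [0.5726 0.0617 0.1221] zmax [0.1222 0.1412 0.145 ] rect [575.8  63.8] [ 84.6 138.1] 76.1
pillar [372.1 233.5] 335 mean [ 0.5613 -0.0822  0.1247] zmax [0.1263 0.1433 0.1448] rect [568.4 -87.5] [ 38.1 138.4] 85.5
pillar [455.9 233.3] 620 mean [ 0.5579 -0.2546  0.1207] zmax [0.1229 0.143  0.1449] rect [ 561.4 -262.1] [139.2  39.8] 5.3
pillar [277.8 222.8] 12 mean [0.5887 0.1126 0.1116] zmax [0.1115 0.1147 0.1151] rect [588.6 112.7] [ 2.9 17.2] 76.1
pillar [397.7 231.4] 468 mean [ 0.5644 -0.1355  0.1195] zmax [0.1214 0.1272 0.1314] rect [ 564.7 -137.6] [48.1 49.2] 84.9
pillar [484.9 228.7] 367 mean [ 0.5658 -0.3142  0.1216] zmax [0.1224 0.1279 0.1302] rect [ 565.8 -316.
[... 1667 characters left out ...]
 273.3] 1482 mean [0.5669 0.1103 0.1173] zmax [0.1183 0.1423 0.145 ] rect [584.  103.1] [ 31.8 142.7] 84.3
pillar [326.1 252.1] 248 mean [0.5607 0.0437 0.1182] zmax [0.1206 0.1265 0.1276] rect [563.8  40.3] [29.5 35.7] 62.2
pillar [343.3 309.7] 347 mean [0.4683 0.1261 0.1049] zmax [0.1043 0.1306 0.1338] rect [470.2 122.7] [29.4 29. ] 45.6
ring [341.2 340.3] 125 [0.4687 0.1252 0.018 ] 0.4851023615599851 z [0.016  0.0284 0.0376]
ring [310.  381.2] 578 [0.4654 0.2237 0.018 ] 0.5164025559289052 z [0.007  0.0226 0.0254]
ring [251.7 393.9] 606 [0.5284 0.2977 0.018 ] 0.6065399269643228 z [0.0069 0.0226 0.0255]
ring [303.1 423.7] 656 [0.4299 0.2909 0.018 ] 0.5190896846145666 z [0.0071 0.0228 0.0258]
```

Emit:
{"op": "play_rows", "data": {"commands": [[[0.01,0.01,0.02],[0,0,-0.04]],[[0.04,0.045,0.025],[0,0,-0.09]],[[0.08,0.085,0.025],[0,0,-0.14]],[[0.12,0.125,0.025],[0,0,-0.19]],[[0.16,0.165,0.025],[0,0,-0.24]],[[0.2,0.205,0.025],[0,0,-0.29]],[[0.235,0.245,0.02],[0,0,-0.34]],[[0.265,0.28,0.01],[0,0,-0.376]],[[0.2785,0.292,0.0],[0,0,-0.376]],[[0.2785,0.292,0.0],[0,0,-0.376]]], "gripper": 0.05}}

```text
time_s: 1.35
position: [0.5612, -0.2644, 0.2461]
tcp_rot: [[0.096, -0.003, 0.995], [-0.995, 0.001, 0.096], [-0.001, -1.0, -0.003]]
force: [-0.3, -0.8, -0.0]
opening: 0.574
```

```bash
python3 - <<'E'
from rig import *
import cv2
a=capture("side")["frame"][60:320,280:560];b=capture("top")["frame"][140:400,380:600]
import numpy as np
im=np.hstack([cv2.resize(x,None,fx=1.6,fy=1.6,interpolation=cv2.INTER_CUBIC) for x in(a,b)])
cv2.imwrite("pics/p3.png",im[...,::-1]);print(im.shape)
E
```

```text
(416, 800, 3)
```

View pics/p3.png

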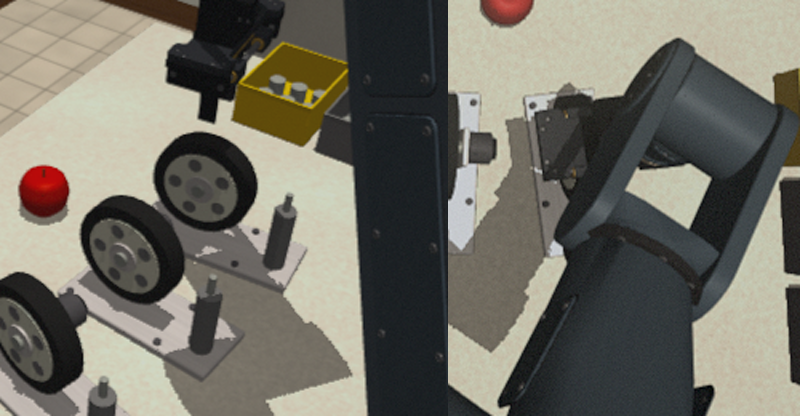

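The crop shows the gripper straight above the right-hand wheel (tyre top at about crop pixel (205,135)), with the fingers open. I'll descend in a straddle.

Emit:
{"op": "play_rows", "data": {"commands": [[[0,0,-0.012],[0,0,0]],[[0,0,-0.024],[0,0,0]],[[0,0,-0.034],[0,0,0]],[[0,0,-0.042],[0,0,0]],[[0,0,-0.05],[0,0,0]],[[0,0,-0.058],[0,0,0]],[[0,0,-0.058],[0,0,0]],[[0,0,-0.058],[0,0,0]]]}}

```text
time_s: 2.45
position: [0.5617, -0.2653, 0.1898]
tcp_rot: [[0.094, 0.0, 0.996], [-0.996, -0.0, 0.094], [0.0, -1.0, 0.0]]
force: [0.2, 0.1, -0.3]
opening: 0.571
```

Emit:
{"op": "play_rows", "data": {"commands": [[[0,-0.001,0],[0,0,0]],[[0,-0.003,0],[0,0,0]],[[0,-0.005,0],[0,0,0]],[[0,-0.005,0],[0,0,0]]]}}

```text
time_s: 2.95
position: [0.5615, -0.2706, 0.1896]
tcp_rot: [[0.093, 0.0, 0.996], [-0.996, -0.0, 0.093], [0.0, -1.0, 0.0]]
force: [0.3, 0.2, -0.7]
opening: 0.576
```

Emit:
{"op": "play_rows", "data": {"commands": [[[0,-0.0005,0],[0,0,0]],[[0,-0.001,0],[0,0,0]],[[0,-0.0015,0],[0,0,0]],[[0,-0.0015,0],[0,0,0]]]}}

```text
time_s: 3.45
position: [0.5615, -0.2718, 0.1895]
tcp_rot: [[0.094, -0.0, 0.996], [-0.996, 0.0, 0.094], [-0.0, -1.0, -0.0]]
force: [0.3, 0.2, -1.0]
opening: 0.576
```

Emit:
{"op": "play_rows", "data": {"commands": [[[0,-0.0005,0],[0,0,0]],[[0,-0.001,0],[0,0,0]],[[0,-0.001,0],[0,0,0]]]}}

```text
time_s: 3.82
position: [0.5615, -0.2728, 0.1895]
tcp_rot: [[0.094, 0.0, 0.996], [-0.996, -0.0, 0.094], [0.0, -1.0, 0.0]]
force: [1.1, 0.6, -0.8]
opening: 0.574
```

Emit:
{"op": "play_rows", "data": {"commands": [[[0,-0.0005,0],[0,0,0]],[[0,-0.001,0],[0,0,0]],[[0,-0.001,0],[0,0,0]]]}}

```text
time_s: 4.2
position: [0.5615, -0.2738, 0.1895]
tcp_rot: [[0.094, 0.0, 0.996], [-0.996, 0.0, 0.094], [-0.0, -1.0, 0.0]]
force: [-0.7, -0.2, -0.4]
opening: 0.576
```

Emit:
{"op": "play_rows", "data": {"commands": [[[0,-0.0005,0],[0,0,0]],[[0,-0.001,0],[0,0,0]],[[0,-0.001,0],[0,0,0]]]}}

```text
time_s: 4.58
position: [0.5615, -0.2748, 0.1895]
tcp_rot: [[0.094, 0.0, 0.996], [-0.996, 0.0, 0.094], [0.0, -1.0, 0.0]]
force: [0.7, 0.0, 0.4]
opening: 0.577
```

Emit:
{"op": "play_rows", "data": {"commands": [[[0,-0.0005,0],[0,0,0]],[[0,-0.0005,0],[0,0,0]]]}}

```text
time_s: 4.82
position: [0.5615, -0.275, 0.1896]
tcp_rot: [[0.094, -0.0, 0.996], [-0.996, 0.001, 0.094], [-0.001, -1.0, 0.0]]
force: [0.1, 0.6, 1.2]
opening: 0.574
```

Emit:
{"op": "play_rows", "data": {"commands": [[[0,-0.0005,0],[0,0,0]],[[0,-0.0005,0],[0,0,0]]]}}

```text
time_s: 5.08
position: [0.5614, -0.2753, 0.1896]
tcp_rot: [[0.094, -0.0, 0.996], [-0.996, 0.001, 0.094], [-0.001, -1.0, -0.0]]
force: [0.0, 3.1, 1.2]
opening: 0.574
```

Emit:
{"op": "play_rows", "data": {"commands": [[[0,-0.0005,0],[0,0,0]],[[0,-0.0005,0],[0,0,0]]]}}

```text
time_s: 5.32
position: [0.5614, -0.2755, 0.1896]
tcp_rot: [[0.094, -0.0, 0.996], [-0.996, 0.001, 0.094], [-0.001, -1.0, -0.0]]
force: [-0.3, 5.0, 1.6]
opening: 0.574
```

Emit:
{"op": "play_rows", "data": {"commands": [[[0,-0.0005,0],[0,0,0]],[[0,-0.0005,0],[0,0,0]]]}}

```text
time_s: 5.58
position: [0.5614, -0.2758, 0.1896]
tcp_rot: [[0.093, -0.0, 0.996], [-0.996, 0.002, 0.093], [-0.002, -1.0, -0.0]]
force: [0.0, 5.5, 2.7]
opening: 0.578
```

Emit:
{"op": "play_rows", "data": {"commands": [[[0,-0.0005,0],[0,0,0]],[[0,-0.001,0],[0,0,0]],[[0,-0.001,0],[0,0,0]]]}}

```text
time_s: 5.95
position: [0.5613, -0.2761, 0.1896]
tcp_rot: [[0.093, -0.001, 0.996], [-0.996, 0.003, 0.093], [-0.003, -1.0, -0.0]]
force: [0.9, 6.5, 4.0]
opening: 0.578
```

Emit:
{"op": "play_rows", "data": {"commands": [[[0,0.004,0],[0,0,0]],[[0,0.008,0],[0,0,0]],[[0,0.012,0],[0,0,0]],[[0,0.016,0],[0,0,0]],[[0,0.02,0],[0,0,0]],[[0,0.02,0],[0,0,0]]]}}

```text
time_s: 6.7
position: [0.5615, -0.2574, 0.1896]
tcp_rot: [[0.094, -0.0, 0.996], [-0.996, -0.0, 0.094], [0.0, -1.0, -0.0]]
force: [0.2, 0.0, -0.0]
opening: 0.575
```

Emit:
{"op": "play_rows", "data": {"commands": [[[0,0.0005,0],[0,0,0]],[[0,0.001,0],[0,0,0]],[[0,0.0015,0],[0,0,0]],[[0,0.0015,0],[0,0,0]]]}}

```text
time_s: 7.2
position: [0.5614, -0.2563, 0.1895]
tcp_rot: [[0.094, 0.0, 0.996], [-0.996, -0.0, 0.094], [0.0, -1.0, 0.0]]
force: [0.2, -0.9, 0.5]
opening: 0.575
```

Emit:
{"op": "play_rows", "data": {"commands": [[[0,0.0005,0],[0,0,0]],[[0,0.001,0],[0,0,0]],[[0,0.001,0],[0,0,0]]]}}

```text
time_s: 7.58
position: [0.5615, -0.2552, 0.1896]
tcp_rot: [[0.094, -0.0, 0.996], [-0.996, -0.0, 0.094], [0.0, -1.0, -0.0]]
force: [-1.1, -0.1, -0.1]
opening: 0.575
```

Emit:
{"op": "play_rows", "data": {"commands": [[[0,0.0005,0],[0,0,0]],[[0,0.001,0],[0,0,0]],[[0,0.001,0],[0,0,0]]]}}

```text
time_s: 7.95
position: [0.5615, -0.2545, 0.1896]
tcp_rot: [[0.094, 0.0, 0.996], [-0.996, -0.001, 0.094], [0.001, -1.0, 0.0]]
force: [-0.0, -1.4, -0.7]
opening: 0.577
```

Emit:
{"op": "play_rows", "data": {"commands": [[[0,0.0005,0],[0,0,0]],[[0,0.001,0],[0,0,0]],[[0,0.001,0],[0,0,0]]]}}

```text
time_s: 8.32
position: [0.5615, -0.254, 0.1897]
tcp_rot: [[0.094, 0.0, 0.996], [-0.996, -0.001, 0.094], [0.001, -1.0, 0.0]]
force: [-0.3, -3.3, -0.2]
opening: 0.575
```

Emit:
{"op": "play_rows", "data": {"commands": [[[0,0.0005,0],[0,0,0]],[[0,0.001,0],[0,0,0]],[[0,0.001,0],[0,0,0]]]}}

```text
time_s: 8.7
position: [0.5617, -0.2535, 0.1897]
tcp_rot: [[0.094, 0.001, 0.996], [-0.996, -0.003, 0.094], [0.003, -1.0, 0.001]]
force: [-0.5, -6.5, -0.0]
opening: 0.578
```

Emit:
{"op": "play_rows", "data": {"commands": [[[0,0.0005,0],[0,0,0]],[[0,0.001,0],[0,0,0]],[[0,0.001,0],[0,0,0]]]}}

```text
time_s: 9.07
position: [0.5619, -0.2532, 0.1897]
tcp_rot: [[0.094, 0.001, 0.996], [-0.996, -0.004, 0.094], [0.004, -1.0, 0.001]]
force: [-0.9, -7.0, -1.5]
opening: 0.579
```

Emit:
{"op": "play_rows", "data": {"commands": [[[0,-0.008,0],[0,0,0]],[[0,-0.0145,0.01],[0,0,0]],[[0,-0.0145,0.05],[0,0,0]],[[0,0.01,0.06],[0,0,-0.04]],[[0.002,0.05,0.06],[0,0,-0.08]],[[0.004,0.09,0.06],[0,0,-0.12]],[[0.005,0.13,0.06],[0,0,-0.16]],[[0.0065,0.1605,0.058],[0,0,-0.171]],[[0.0065,0.1605,0.045],[0,0,-0.171]],[[0.0065,0.1605,0.035],[0,0,-0.171]]]}}

```text
time_s: 10.32
position: [0.5679, -0.091, 0.224]
tcp_rot: [[-0.077, -0.0, 0.997], [-0.997, 0.0, -0.077], [-0.0, -1.0, -0.0]]
force: [0.1, -0.3, 0.3]
opening: 0.573
```

Emit:
{"op": "play_rows", "data": {"commands": [[[0,0,0],[0,0,0]],[[0,0,-0.008],[0,0,0]],[[0,0,-0.016],[0,0,0]],[[0,0,-0.024],[0,0,0]],[[0,0,-0.03],[0,0,0]],[[0,0,-0.035],[0,0,0]],[[0,0,-0.035],[0,0,0]]]}}

```text
time_s: 11.2
position: [0.5677, -0.0906, 0.1891]
tcp_rot: [[-0.077, -0.001, 0.997], [-0.997, 0.0, -0.077], [-0.0, -1.0, -0.001]]
force: [0.3, 1.4, -0.1]
opening: 0.572
```

Emit:
{"op": "play_rows", "data": {"commands": [[[0,-0.002,0],[0,0,0]],[[0,-0.004,0],[0,0,0]],[[0,-0.006,0],[0,0,0]],[[0,-0.007,0],[0,0,0]],[[0,-0.007,0],[0,0,0]]]}}

```text
time_s: 11.82
position: [0.568, -0.0979, 0.1896]
tcp_rot: [[-0.077, 0.0, 0.997], [-0.997, 0.0, -0.077], [-0.0, -1.0, 0.0]]
force: [0.1, -0.2, 0.4]
opening: 0.575
```

Emit:
{"op": "play_rows", "data": {"commands": [[[0,-0.0005,0],[0,0,0]],[[0,-0.001,0],[0,0,0]],[[0,-0.0015,0],[0,0,0]],[[0,-0.0015,0],[0,0,0]]]}}

```text
time_s: 12.32
position: [0.568, -0.0993, 0.1896]
tcp_rot: [[-0.077, 0.0, 0.997], [-0.997, -0.0, -0.077], [0.0, -1.0, 0.0]]
force: [0.3, -0.8, 0.2]
opening: 0.574
```

Emit:
{"op": "play_rows", "data": {"commands": [[[0,-0.0005,0],[0,0,0]],[[0,-0.001,0],[0,0,0]],[[0,-0.001,0],[0,0,0]]]}}

```text
time_s: 12.7
position: [0.5679, -0.1001, 0.1896]
tcp_rot: [[-0.077, -0.0, 0.997], [-0.997, 0.0, -0.077], [-0.0, -1.0, -0.0]]
force: [0.2, 0.3, 0.1]
opening: 0.575
```

Emit:
{"op": "play_rows", "data": {"commands": [[[0,-0.0005,0],[0,0,0]],[[0,-0.001,0],[0,0,0]],[[0,-0.001,0],[0,0,0]]]}}

```text
time_s: 13.08
position: [0.5679, -0.1006, 0.1896]
tcp_rot: [[-0.077, -0.0, 0.997], [-0.997, 0.001, -0.077], [-0.001, -1.0, -0.0]]
force: [0.4, 4.8, 1.3]
opening: 0.579
```

Emit:
{"op": "play_rows", "data": {"commands": [[[0,-0.0005,0],[0,0,0]],[[0,-0.001,0],[0,0,0]],[[0,-0.001,0],[0,0,0]]]}}

```text
time_s: 13.45
position: [0.5679, -0.1011, 0.1896]
tcp_rot: [[-0.078, -0.0, 0.997], [-0.997, 0.002, -0.078], [-0.002, -1.0, -0.0]]
force: [0.5, 5.8, 3.2]
opening: 0.578
```

Emit:
{"op": "play_rows", "data": {"commands": [[[0,-0.0005,0],[0,0,0]],[[0,-0.001,0],[0,0,0]],[[0,-0.001,0],[0,0,0]]]}}

```text
time_s: 13.82
position: [0.5679, -0.1015, 0.1897]
tcp_rot: [[-0.078, -0.0, 0.997], [-0.997, 0.003, -0.078], [-0.003, -1.0, -0.0]]
force: [0.6, 7.4, 3.6]
opening: 0.57
```

Emit:
{"op": "play_rows", "data": {"commands": [[[0,0.004,0],[0,0,0]],[[0,0.008,0],[0,0,0]],[[0,0.012,0],[0,0,0]],[[0,0.016,0],[0,0,0]],[[0,0.02,0],[0,0,0]],[[0,0.0215,0],[0,0,0]],[[0,0.0215,0],[0,0,0]]]}}

```text
time_s: 14.7
position: [0.568, -0.0816, 0.1896]
tcp_rot: [[-0.077, 0.0, 0.997], [-0.997, -0.0, -0.077], [0.0, -1.0, 0.0]]
force: [0.1, -0.5, -0.1]
opening: 0.577
```

Emit:
{"op": "play_rows", "data": {"commands": [[[0,0.0005,0],[0,0,0]],[[0,0.001,0],[0,0,0]],[[0,0.001,0],[0,0,0]]]}}

```text
time_s: 15.08
position: [0.568, -0.0808, 0.1896]
tcp_rot: [[-0.077, 0.0, 0.997], [-0.997, -0.0, -0.077], [0.0, -1.0, 0.0]]
force: [0.4, -0.6, 0.2]
opening: 0.575
```

Emit:
{"op": "play_rows", "data": {"commands": [[[0,0.0005,0],[0,0,0]],[[0,0.001,0],[0,0,0]],[[0,0.001,0],[0,0,0]]]}}

```text
time_s: 15.45
position: [0.568, -0.0798, 0.1896]
tcp_rot: [[-0.077, 0.0, 0.997], [-0.997, -0.0, -0.077], [0.0, -1.0, 0.0]]
force: [0.3, -0.2, -0.2]
opening: 0.572
```

Emit:
{"op": "play_rows", "data": {"commands": [[[0,0.0005,0],[0,0,0]],[[0,0.001,0],[0,0,0]],[[0,0.001,0],[0,0,0]]]}}

```text
time_s: 15.82
position: [0.568, -0.0793, 0.1896]
tcp_rot: [[-0.077, 0.0, 0.997], [-0.997, -0.001, -0.077], [0.001, -1.0, 0.0]]
force: [-1.1, -2.9, 0.1]
opening: 0.577
```

Emit:
{"op": "play_rows", "data": {"commands": [[[0,0.0005,0],[0,0,0]],[[0,0.001,0],[0,0,0]],[[0,0.001,0],[0,0,0]]]}}

```text
time_s: 16.2
position: [0.5681, -0.0787, 0.1897]
tcp_rot: [[-0.077, 0.0, 0.997], [-0.997, -0.002, -0.077], [0.002, -1.0, 0.0]]
force: [-0.8, -5.7, 0.7]
opening: 0.579
```

Emit:
{"op": "play_rows", "data": {"commands": [[[0,0.0005,0],[0,0,0]],[[0,0.001,0],[0,0,0]],[[0,0.001,0],[0,0,0]]]}}

```text
time_s: 16.58
position: [0.5681, -0.0784, 0.1898]
tcp_rot: [[-0.076, 0.0, 0.997], [-0.997, -0.003, -0.076], [0.003, -1.0, 0.001]]
force: [-1.5, -7.0, 0.5]
opening: 0.576
```

Emit:
{"op": "play_rows", "data": {"commands": [[[0,-0.008,0],[0,0,0]],[[0,-0.014,0.01],[0,0,0]],[[0,-0.014,0.05],[0,0,0]],[[0.001,0.01,0.06],[0,0,-0.04]],[[0.004,0.05,0.06],[0,0,-0.08]],[[0.007,0.09,0.06],[0,0,-0.12]],[[0.011,0.13,0.06],[0,0,-0.16]],[[0.014,0.168,0.058],[0,0,-0.168]],[[0.014,0.168,0.045],[0,0,-0.168]],[[0.014,0.168,0.035],[0,0,-0.168]]]}}

```text
time_s: 17.82
position: [0.5816, 0.0912, 0.224]
tcp_rot: [[-0.242, -0.001, 0.97], [-0.97, 0.0, -0.242], [0.0, -1.0, -0.001]]
force: [-0.5, -0.8, -0.0]
opening: 0.572
```

Emit:
{"op": "play_rows", "data": {"commands": [[[0,0,0],[0,0,0]],[[0,0,-0.008],[0,0,0]],[[0,0,-0.016],[0,0,0]],[[0,0,-0.024],[0,0,0]],[[0,0,-0.03],[0,0,0]],[[0,0,-0.035],[0,0,0]],[[0,0,-0.035],[0,0,0]]]}}

```text
time_s: 18.7
position: [0.5817, 0.0913, 0.1891]
tcp_rot: [[-0.243, -0.001, 0.97], [-0.97, 0.0, -0.243], [0.0, -1.0, -0.001]]
force: [-0.2, -0.2, -0.2]
opening: 0.577
```

Emit:
{"op": "play_rows", "data": {"commands": [[[-0.0005,-0.002,0],[0,0,0]],[[-0.001,-0.004,0],[0,0,0]],[[-0.0015,-0.006,0],[0,0,0]],[[-0.0017,-0.007,0],[0,0,0]],[[-0.0017,-0.007,0],[0,0,0]]]}}

```text
time_s: 19.32
position: [0.5803, 0.0841, 0.1896]
tcp_rot: [[-0.243, 0.0, 0.97], [-0.97, 0.0, -0.243], [-0.0, -1.0, 0.0]]
force: [0.5, 0.2, -0.0]
opening: 0.575
```

Emit:
{"op": "play_rows", "data": {"commands": [[[-0.0001,-0.0005,0],[0,0,0]],[[-0.00025,-0.001,0],[0,0,0]],[[-0.00035,-0.0015,0],[0,0,0]],[[-0.00035,-0.0015,0],[0,0,0]]]}}

```text
time_s: 19.82
position: [0.5799, 0.0828, 0.1896]
tcp_rot: [[-0.243, 0.0, 0.97], [-0.97, 0.0, -0.243], [-0.0, -1.0, 0.0]]
force: [-0.6, 0.4, -0.1]
opening: 0.573
```

Emit:
{"op": "play_rows", "data": {"commands": [[[-0.0001,-0.0005,0],[0,0,0]],[[-0.00025,-0.001,0],[0,0,0]],[[-0.00025,-0.001,0],[0,0,0]]]}}

```text
time_s: 20.2
position: [0.5797, 0.0817, 0.1896]
tcp_rot: [[-0.243, 0.0, 0.97], [-0.97, -0.0, -0.243], [-0.0, -1.0, 0.0]]
force: [-0.5, 1.1, 0.4]
opening: 0.575
```

Emit:
{"op": "play_rows", "data": {"commands": [[[-0.0001,-0.0005,0],[0,0,0]],[[-0.00025,-0.001,0],[0,0,0]],[[-0.00025,-0.001,0],[0,0,0]]]}}

```text
time_s: 20.58
position: [0.5794, 0.0807, 0.1896]
tcp_rot: [[-0.243, 0.0, 0.97], [-0.97, -0.0, -0.243], [0.0, -1.0, 0.0]]
force: [0.1, 0.3, -0.0]
opening: 0.573
```

Emit:
{"op": "play_rows", "data": {"commands": [[[-0.0001,-0.0005,0],[0,0,0]],[[-0.00025,-0.001,0],[0,0,0]],[[-0.00025,-0.001,0],[0,0,0]]]}}

```text
time_s: 20.95
position: [0.5792, 0.0797, 0.1896]
tcp_rot: [[-0.243, 0.0, 0.97], [-0.97, -0.0, -0.243], [0.0, -1.0, 0.0]]
force: [0.6, 0.5, 0.8]
opening: 0.573
```

Emit:
{"op": "play_rows", "data": {"commands": [[[-0.0001,-0.0005,0],[0,0,0]],[[-0.00025,-0.001,0],[0,0,0]],[[-0.00025,-0.001,0],[0,0,0]]]}}

```text
time_s: 21.32
position: [0.579, 0.079, 0.1896]
tcp_rot: [[-0.243, 0.0, 0.97], [-0.97, 0.001, -0.243], [-0.001, -1.0, 0.0]]
force: [0.3, 1.1, 0.4]
opening: 0.577
```

Emit:
{"op": "play_rows", "data": {"commands": [[[-0.0001,-0.0005,0],[0,0,0]],[[-0.00025,-0.001,0],[0,0,0]],[[-0.00025,-0.001,0],[0,0,0]]]}}

```text
time_s: 21.7
position: [0.5789, 0.0784, 0.1896]
tcp_rot: [[-0.243, 0.001, 0.97], [-0.97, 0.001, -0.243], [-0.001, -1.0, 0.0]]
force: [0.4, 5.4, 0.3]
opening: 0.574
```

Emit:
{"op": "play_rows", "data": {"commands": [[[-0.0001,-0.0005,0],[0,0,0]],[[-0.00025,-0.001,0],[0,0,0]],[[-0.00025,-0.001,0],[0,0,0]]]}}

```text
time_s: 22.08
position: [0.5787, 0.078, 0.1897]
tcp_rot: [[-0.243, 0.001, 0.97], [-0.97, 0.002, -0.243], [-0.003, -1.0, 0.0]]
force: [1.4, 6.9, 1.1]
opening: 0.575
```

Emit:
{"op": "play_rows", "data": {"commands": [[[0.001,0.004,0],[0,0,0]],[[0.002,0.008,0],[0,0,0]],[[0.003,0.012,0],[0,0,0]],[[0.004,0.016,0],[0,0,0]],[[0.0047,0.019,0],[0,0,0]],[[0.0047,0.019,0],[0,0,0]]]}}

```text
time_s: 22.82
position: [0.5831, 0.0959, 0.1895]
tcp_rot: [[-0.242, 0.0, 0.97], [-0.97, -0.0, -0.242], [0.0, -1.0, 0.0]]
force: [-0.1, -0.3, 0.3]
opening: 0.572
```

Emit:
{"op": "play_rows", "data": {"commands": [[[0.00012,0.0005,0],[0,0,0]],[[0.00025,0.001,0],[0,0,0]],[[0.00037,0.0015,0],[0,0,0]],[[0.0005,0.002,0],[0,0,0]],[[0.0005,0.002,0],[0,0,0]]]}}

```text
time_s: 23.45
position: [0.5836, 0.0978, 0.1895]
tcp_rot: [[-0.243, -0.0, 0.97], [-0.97, 0.0, -0.243], [-0.0, -1.0, -0.0]]
force: [0.4, 0.5, -0.1]
opening: 0.576
```

Emit:
{"op": "play_rows", "data": {"commands": [[[0.00012,0.0005,0],[0,0,0]],[[0.00025,0.001,0],[0,0,0]],[[0.00025,0.001,0],[0,0,0]]]}}

```text
time_s: 23.82
position: [0.5839, 0.0987, 0.1896]
tcp_rot: [[-0.243, -0.0, 0.97], [-0.97, -0.0, -0.243], [0.0, -1.0, 0.0]]
force: [-0.4, -0.9, 0.6]
opening: 0.577
```

Emit:
{"op": "play_rows", "data": {"commands": [[[0.00012,0.0005,0],[0,0,0]],[[0.00025,0.001,0],[0,0,0]],[[0.00025,0.001,0],[0,0,0]]]}}

```text
time_s: 24.2
position: [0.5841, 0.0998, 0.1896]
tcp_rot: [[-0.243, 0.0, 0.97], [-0.97, 0.0, -0.243], [-0.0, -1.0, 0.0]]
force: [0.1, -0.4, -0.1]
opening: 0.574
```

Emit:
{"op": "play_rows", "data": {"commands": [[[0.00012,0.0005,0],[0,0,0]],[[0.00025,0.001,0],[0,0,0]],[[0.00025,0.001,0],[0,0,0]]]}}

```text
time_s: 24.58
position: [0.5844, 0.1008, 0.1895]
tcp_rot: [[-0.243, 0.0, 0.97], [-0.97, 0.0, -0.243], [-0.0, -1.0, 0.0]]
force: [-1.1, -0.5, 0.4]
opening: 0.573
```

Emit:
{"op": "play_rows", "data": {"commands": [[[0.00012,0.0005,0],[0,0,0]],[[0.00025,0.001,0],[0,0,0]],[[0.00037,0.0015,0],[0,0,0]],[[0.00037,0.0015,0],[0,0,0]]]}}

```text
time_s: 25.08
position: [0.5847, 0.1023, 0.1896]
tcp_rot: [[-0.243, 0.0, 0.97], [-0.97, 0.0, -0.243], [-0.0, -1.0, 0.0]]
force: [0.0, 0.0, 0.4]
opening: 0.575
```

Emit:
{"op": "play_rows", "data": {"commands": [[[0.00012,0.0005,0],[0,0,0]],[[0.00025,0.001,0],[0,0,0]],[[0.00025,0.001,0],[0,0,0]]]}}

```text
time_s: 25.45
position: [0.585, 0.1033, 0.1896]
tcp_rot: [[-0.243, 0.0, 0.97], [-0.97, 0.0, -0.243], [-0.0, -1.0, 0.0]]
force: [0.6, -0.6, 0.1]
opening: 0.577
```

Emit:
{"op": "play_rows", "data": {"commands": [[[0.00012,0.0005,0],[0,0,0]],[[0.00025,0.001,0],[0,0,0]],[[0.00025,0.001,0],[0,0,0]]]}}

```text
time_s: 25.82
position: [0.5853, 0.1043, 0.1896]
tcp_rot: [[-0.243, 0.0, 0.97], [-0.97, 0.0, -0.243], [-0.0, -1.0, 0.0]]
force: [-0.0, -0.6, 0.1]
opening: 0.573
```

Emit:
{"op": "play_rows", "data": {"commands": [[[0.00012,0.0005,0],[0,0,0]],[[0.00025,0.001,0],[0,0,0]],[[0.00025,0.001,0],[0,0,0]]]}}

```text
time_s: 26.2
position: [0.5855, 0.1053, 0.1896]
tcp_rot: [[-0.243, 0.0, 0.97], [-0.97, 0.0, -0.243], [-0.0, -1.0, 0.0]]
force: [-0.0, -0.9, -0.3]
opening: 0.578
```

Emit:
{"op": "play_rows", "data": {"commands": [[[0.00012,0.0005,0],[0,0,0]],[[0.00025,0.001,0],[0,0,0]],[[0.00025,0.001,0],[0,0,0]]]}}

```text
time_s: 26.58
position: [0.5858, 0.1063, 0.1896]
tcp_rot: [[-0.243, 0.0, 0.97], [-0.97, 0.0, -0.243], [-0.0, -1.0, 0.0]]
force: [0.6, -0.5, -0.6]
opening: 0.572
```

Emit:
{"op": "play_rows", "data": {"commands": [[[0.00012,0.0005,0],[0,0,0]],[[0.00025,0.001,0],[0,0,0]],[[0.00025,0.001,0],[0,0,0]]]}}

```text
time_s: 26.95
position: [0.5859, 0.1071, 0.1895]
tcp_rot: [[-0.243, -0.0, 0.97], [-0.97, -0.0, -0.243], [0.0, -1.0, -0.0]]
force: [-0.8, -2.3, 0.8]
opening: 0.579
```

Emit:
{"op": "play_rows", "data": {"commands": [[[0.00012,0.0005,0],[0,0,0]],[[0.00025,0.001,0],[0,0,0]],[[0.00025,0.001,0],[0,0,0]]]}}

```text
time_s: 27.32
position: [0.5861, 0.1076, 0.1896]
tcp_rot: [[-0.243, -0.0, 0.97], [-0.97, -0.001, -0.243], [0.001, -1.0, -0.0]]
force: [-1.5, -3.8, 1.7]
opening: 0.577
```

Emit:
{"op": "play_rows", "data": {"commands": [[[0.00012,0.0005,0],[0,0,0]],[[0.00025,0.001,0],[0,0,0]],[[0.00025,0.001,0],[0,0,0]]]}}

```text
time_s: 27.7
position: [0.5862, 0.1081, 0.1896]
tcp_rot: [[-0.242, -0.001, 0.97], [-0.97, -0.002, -0.242], [0.002, -1.0, -0.0]]
force: [-2.1, -7.0, 2.2]
opening: 0.572
```

Emit:
{"op": "play_rows", "data": {"commands": [[[-0.0012,-0.005,0],[0,0,0]],[[-0.0028,-0.0115,0],[0,0,0]],[[-0.0028,-0.0115,0],[0,0,0]],[[-0.0028,-0.0115,0.02],[0,0,0]],[[-0.0028,-0.0115,0.05],[0,0,0]],[[-0.0028,-0.0115,0.07],[0,0,0]],[[-0.0028,-0.0115,0.07],[0,0,0]]]}}

```text
time_s: 28.58
position: [0.5849, 0.0982, 0.2612]
tcp_rot: [[-0.243, 0.005, 0.97], [-0.97, 0.001, -0.243], [-0.002, -1.0, 0.004]]
force: [0.1, -1.0, -0.1]
opening: 0.573
```

The worn wheel is the left one: it had about 9 mm of free travel before resisting on both sides, while the other two resisted within 1 mm. The rings that could be the tag are at top-image pixels (203,254), (236,281) and (206,297), 0.605, 0.516 and 0.517 m from the base. I choose the first.

Emit:
{"op": "play_rows", "data": {"commands": [[[-0.005,0.03,0],[0,0,0]],[[-0.02,0.075,0],[0,0,0]],[[-0.034,0.12,-0.02],[0,0,0]],[[-0.046,0.165,-0.06],[0,0,0]],[[-0.054,0.195,-0.1],[0,0,0]],[[-0.054,0.195,-0.14],[0,0,0]],[[-0.054,0.195,-0.16],[0,0,0]],[[-0.054,0.195,-0.16],[0,0,0]]], "gripper": 0.07}}

```text
time_s: 29.58
position: [0.5274, 0.2923, 0.0966]
tcp_rot: [[-0.243, -0.006, 0.97], [-0.97, -0.002, -0.243], [0.003, -1.0, -0.006]]
force: [0.0, 0.1, -0.0]
opening: 0.807
```

```bash
python3 - <<'E'
from rig import *
import cv2,numpy as np
from h import *
s=read_state();print(s["position"],s["time_s"])
c=capture("side");t=capture("top")
a=c["frame"][200:460,130:410];b=t["frame"][130:330,160:340]
im=np.hstack([cv2.resize(a,(440,408)),cv2.resize(b,(360,408))])
cv2.imwrite("pics/p4.png",im[...,::-1])
w=cloud(t);m=(w[...,0]>.5)&(w[...,0]<.66)&(w[...,1]>.05)&(w[...,1]<.14)&(w[...,2]>.16)&(w[...,2]<.2)
print("left wheel top",cv2.minAreaRect(w[m][:,:2].astype(np.float32)*1000))
E
```

```text
[0.52744179 0.29234199 0.09658116] 29.575
left wheel top ((583.3009643554688, 94.8225326538086), (31.267715454101562, 90.28550720214844), 76.6019058227539)
```

View pics/p4.png

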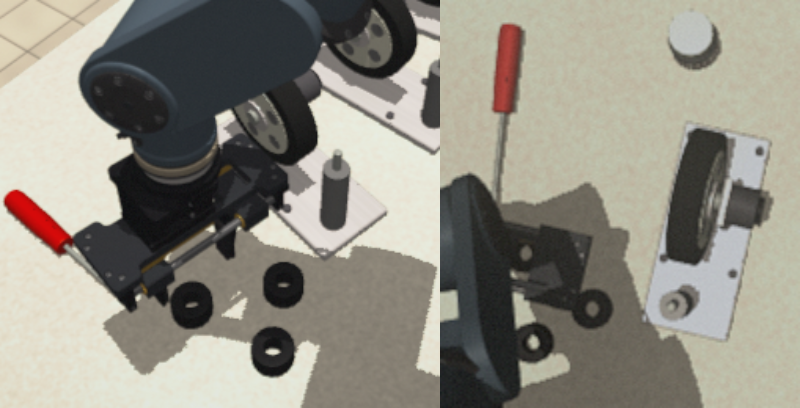

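Both views show the far ring (top-crop (520,250), side-crop (190,305)) between the fingers, clear of the screwdriver and the other two rings.

Emit:
{"op": "play_rows", "data": {"commands": [[[0,0,-0.02],[0,0,0]],[[0,0,-0.04],[0,0,0]],[[0,0,-0.055],[0,0,0]],[[0,0,-0.066],[0,0,0]],[[0,0,-0.073],[0,0,0]],[[0,0,-0.073],[0,0,0]],[[0,0,-0.073],[0,0,0]]]}}

```text
time_s: 30.55
position: [0.53, 0.2929, 0.0269]
tcp_rot: [[-0.243, 0.001, 0.97], [-0.97, 0.0, -0.243], [-0.0, -1.0, 0.001]]
force: [-0.6, -0.3, -0.1]
opening: 0.81
```

Emit:
{"op": "play_rows", "data": {"commands": [[[0,0,0],[0,0,0]],[[0,0,0],[0,0,0]],[[0,0,0],[0,0,0]],[[0,0,0],[0,0,0]],[[0,0,0],[0,0,0]],[[0,0,0],[0,0,0]]], "gripper": 0.036}}

```text
time_s: 31.3
position: [0.5298, 0.2929, 0.0268]
tcp_rot: [[-0.243, 0.0, 0.97], [-0.97, 0.0, -0.243], [-0.0, -1.0, 0.0]]
force: [-0.5, -0.0, 1.9]
opening: 0.498
```

Emit:
{"op": "play_rows", "data": {"commands": [[[0,0,0.02],[0,0,0]],[[0,0,0.06],[0,0,0]],[[0,0,0.11],[0,0,0]],[[-0.01,-0.03,0.15],[0,0,0]],[[-0.022,-0.065,0.155],[0,0,0]],[[-0.035,-0.1,0.155],[0,0,0]],[[-0.047,-0.135,0.155],[0,0,0]],[[-0.055,-0.16,0.155],[0,0,0]],[[-0.059,-0.173,0.155],[0,0,0]],[[-0.059,-0.173,0.155],[0,0,0]]]}}

```text
time_s: 32.55
position: [0.4708, 0.1194, 0.1821]
tcp_rot: [[-0.244, 0.001, 0.97], [-0.97, 0.0, -0.244], [-0.0, -1.0, 0.001]]
force: [0.3, 0.2, -0.7]
opening: 0.503
```

```bash
python3 - <<'E'
from rig import *
import cv2,numpy as np
from h import *
s=read_state();print(s["position"],s["time_s"],s["opening"])
c=capture("side");t=capture("top")
a=c["frame"][200:340,270:420];b=t["frame"][180:330,220:370]
im=np.hstack([cv2.resize(a,(400,400),interpolation=2),cv2.resize(b,(400,400),interpolation=2)])
cv2.imwrite("pics/p5.png",im[...,::-1])
E
```

```text
[0.47076007 0.1193541  0.18213321] 32.55 0.5028893653799692
```

View pics/p5.png

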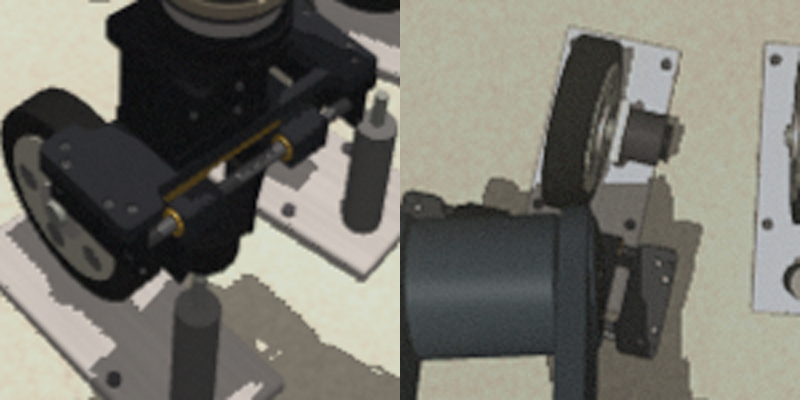

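```bash
python3 - <<'E'
from h import *
np.set_printoptions(precision=4,suppress=True)
for n in("top","side"):
    c=dict(np.load(n+"0.npz"));w=cloud(c)
    near=np.hypot(w[...,0]-.471,w[...,1]-.12)<.025
    for lo,hi in((.102,.109),(.122,.14)):
        q=w[near&(w[...,2]>lo)&(w[...,2]<hi)]
        (x,y),r=cv2.minEnclosingCircle(q[:,:2].astype(np.float32)*1000);print(n,lo,len(q),q.mean(0),round(x,1),round(y,1),round(r,1))
    K,T=c["mtx"],np.linalg.inv(c["cam_to_world"])
    for P in((.4708,.1194,.155),(.4708,.1194,.132),(.4708,.1194,.105)):
        p=T[:3,:3]@P+T[:3,3];p=K@p;print(P,p[:2]/p[2])
E
```

```text
top 0.102 122 [0.4719 0.1178 0.1053] 471.8 117.9 14.9
top 0.122 20 [0.4719 0.1179 0.1315] 471.8 117.7 4.8
(0.4708, 0.1194, 0.155) [273.4091 280.1531]
(0.4708, 0.1194, 0.132) [274.5102 279.8313]
(0.4708, 0.1194, 0.105) [275.7455 279.4704]
side 0.102 170 [0.4695 0.124  0.1048] 470.8 121.1 15.5
side 0.122 36 [0.4703 0.1228 0.1293] 470.6 122.7 5.2
(0.4708, 0.1194, 0.155) [345.778 286.579]
(0.4708, 0.1194, 0.132) [345.0938 295.8849]
(0.4708, 0.1194, 0.105) [344.3208 306.3982]
```

Emit:
{"op": "play_rows", "data": {"commands": [[[0,0.001,-0.01],[0,0,0]],[[0,0.001,-0.018],[0,0,0]],[[0,0.001,-0.024],[0,0,0]],[[0,0.001,-0.028],[0,0,0]],[[0,0.001,-0.028],[0,0,0]]]}}

```text
time_s: 33.28
position: [0.4705, 0.1208, 0.1531]
tcp_rot: [[-0.243, -0.001, 0.97], [-0.97, 0.0, -0.243], [0.0, -1.0, -0.001]]
force: [0.9, 0.5, -0.4]
opening: 0.503
```

Emit:
{"op": "play_rows", "data": {"commands": [[[0,0,-0.005],[0,0,0]],[[0,0,-0.01],[0,0,0]],[[0,0,-0.015],[0,0,0]],[[0,0,-0.019],[0,0,0]],[[0,0,-0.019],[0,0,0]]]}}

```text
time_s: 33.9
position: [0.4704, 0.1207, 0.1342]
tcp_rot: [[-0.243, -0.001, 0.97], [-0.97, -0.0, -0.243], [0.0, -1.0, -0.001]]
force: [0.5, -0.1, -0.4]
opening: 0.499
```

Emit:
{"op": "play_rows", "data": {"commands": [[[0,0,-0.0005],[0,0,0]],[[0,0,-0.001],[0,0,0]],[[0,0,-0.0015],[0,0,0]],[[0,0,-0.0015],[0,0,0]]]}}

```text
time_s: 34.4
position: [0.4707, 0.1208, 0.1331]
tcp_rot: [[-0.243, 0.0, 0.97], [-0.97, 0.0, -0.243], [-0.0, -1.0, 0.0]]
force: [0.5, 0.8, -0.7]
opening: 0.502
```

Emit:
{"op": "play_rows", "data": {"commands": [[[0,0,-0.0004],[0,0,0]],[[0,0,-0.0007],[0,0,0]],[[0,0,-0.0007],[0,0,0]]]}}

```text
time_s: 34.78
position: [0.4707, 0.1208, 0.1323]
tcp_rot: [[-0.243, -0.0, 0.97], [-0.97, 0.0, -0.243], [-0.0, -1.0, -0.0]]
force: [-0.3, 0.5, -1.2]
opening: 0.5
```

Emit:
{"op": "play_rows", "data": {"commands": [[[0,0,0],[0,0,0]],[[0,0,0],[0,0,0]],[[0,0,0],[0,0,0]],[[0,0,0],[0,0,0]]], "gripper": 0.062}}

```text
time_s: 35.28
position: [0.4707, 0.1207, 0.1324]
tcp_rot: [[-0.243, 0.0, 0.97], [-0.97, -0.0, -0.243], [-0.0, -1.0, 0.0]]
force: [-0.8, -0.4, -0.2]
opening: 0.705
```

Emit:
{"op": "play_rows", "data": {"commands": [[[0,0,0.01],[0,0,0]],[[0,0,0.025],[0,0,0]],[[0,0,0.05],[0,0,0]],[[0,0,0.09],[0,0,0]],[[0,0,0.13],[0,0,0]],[[-0.02,-0.04,0.15],[0,0,0]],[[-0.035,-0.09,0.15],[0,0,0]],[[-0.05,-0.14,0.15],[0,0,0]],[[-0.06,-0.19,0.15],[0,0,0]],[[-0.06,-0.24,0.15],[0,0,0]]]}}

```text
time_s: 36.52
position: [0.4096, -0.1204, 0.2832]
tcp_rot: [[-0.243, 0.001, 0.97], [-0.97, -0.0, -0.243], [0.0, -1.0, 0.001]]
force: [1.1, -0.4, 0.3]
opening: 0.71
```

```bash
python3 - <<'E'
from rig import *
import cv2,numpy as np
from h import *
s=read_state();print(s["position"],s["time_s"],s["force"])
c=capture("side");t=capture("top")
a=c["frame"][200:360,230:390];b=t["frame"][120:320,170:370]
im=np.hstack([cv2.resize(a,(400,400),interpolation=2),cv2.resize(b,(400,400),interpolation=2)])
cv2.imwrite("pics/p6.png",im[...,::-1])
c0=dict(np.load("top0.npz"))
for nm,C in(("before",c0),("now",t)):
    w=cloud(C)
    near=np.hypot(w[...,0]-.471,w[...,1]-.12)<.028
    z=w[near][:,2];q=w[near&(w[...,2]>.12)];r=cv2.minEnclosingCircle(q[:,:2].astype(np.float32)*1000)
    print(nm,"pin/ring",r,np.percentile(z[z>.1],[10,50,90]))
    m=(abs(w[...,0]-.582)<.05)&(w[...,1]>.05)&(w[...,1]<.14)&(w[...,2]>.165)&(w[...,2]<.2)
    print("  wheel top",w[m].mean(0))
E
```

```text
[ 0.40962774 -0.12038369  0.28316581] 36.525 [ 1.06588802 -0.43546488  0.28187799]
before pin/ring ((471.7977294921875, 117.70709228515625), 4.752828598022461) [0.10255639 0.10563554 0.12963034]
  wheel top [0.58262769 0.09052551 0.1715534 ]
now pin/ring ((471.4839782714844, 117.96945190429688), 21.939210891723633) [0.11371748 0.1284799  0.13189386]
  wheel top [0.58332001 0.09432875 0.17157106]
```

View pics/p6.png

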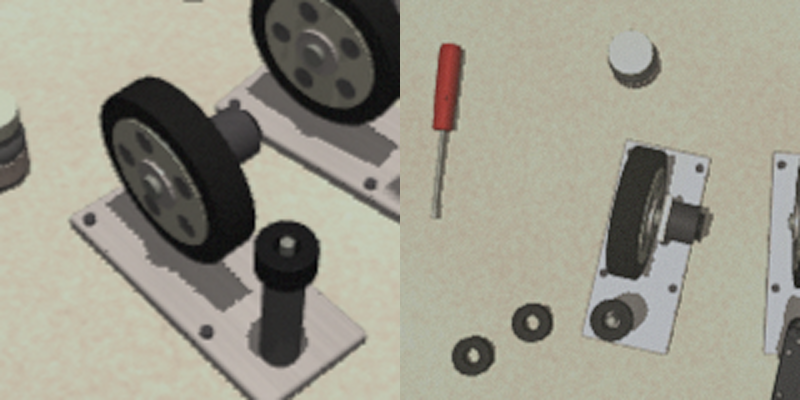

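The picture shows the collar seated on the left pillar with the pin through it (side-crop (287,245)). The left wheel leans away from its motor, and the screwdriver and jar have not moved.

```bash
python3 -c "
from rig import *
print(hand_in())"
```

```text
the job is handed in; nothing more can be done
None
```

The job is done and handed in at about 36.6 s: the worn wheel is the left one, and the tag collar is seated over that module's pin and released.

- **Wheel test:** I rocked all three wheels towards the motor and then away from it. The highest sideways force I read on any wheel was about 7.5 N. The right and middle wheels pushed back within about 1 mm in both directions. The left wheel moved freely for about 9 mm in total and then hit a stop on each side. I left it leaning away from its motor.
- **Collar:** I used the ring farthest from the base, about 0.605 m away against 0.516 and 0.517 m for the other two.
- **Last checks:**
  - The collar's centre is within about 0.5 mm of the pin. Its top is at roughly 0.128 to 0.13 m, as expected when resting on the pillar.
  - The left wheel's top sits about 4 mm further from its motor than at the start.
  - The arm is clear of everything.
  - The screwdriver and jar look unmoved. The apple was outside the last picture, but nothing went near it.
- **Disagreements:**
  - The two cameras differed by 3 to 5 mm sideways. I used the mean of the two, and the wheel contacts agreed with it to within about 1 mm.
  - The sound wheels measured about 5 to 7 N per mm, a little softer than the stated 8 to 16.

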